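Set a rivet with the maul, then hold the clamp flap at its balance point

ROBOT

A 6-joint arm with a two-finger parallel gripper is mounted at the origin on the work surface. World frame = base frame: x ahead of the robot, y to its left, z up, the work surface at z = 0. Lengths are in m, angles in rad, forces in N, time in s.
With the tool pointing down it reaches from about 0.4 to 0.825 m from the base axis. Payload 7 kg.
Tool frame: the origin (TCP) lies between the finger pads, 19 mm behind the fingertips; this is the grasp point; z points along the fingers, y is the line along which they close (so a half turn about z gives the same grasp; the last joint's range is limited). The gripper opens to 88 mm and grips with 3 to 60 N. Pads are 19 mm wide; open, the fingers measure 130 mm over their backs; the gripper's body (78 mm by 193 mm) begins 47 mm behind the grasp point.
Start: joints at [-0.955, 0.359, 0.012, 0, -1.224, -0.288], TCP at [0.217, -0.639, 0.245] pointing down, gripper open.
Joint ranges: [-3.07, 3.07], [-1.43, 2.12], [-1.02, 1.25], [-3.03, 1.67], [-3.05, -0], [-3.03, 3.03]. Speed limits (rad/s): [2.39, 2.39, 3.01, 3.14, 3.14, 3.14].

INTERFACE

Orientations are given as [roll, pitch, yaw] about the fixed x, y, z axes, in that order (R = Rz(yaw) Ry(pitch) Rx(roll)).
In Python, from station import arm gives the robot as it stands.
- The arm moves only by the tool move_arm, never from a script. Its argument "rows" is a list of rows, each an object with "translation": the shift along the tool's x, y, z in cm, a list of three; "rot": the turn, a rotation vector about the tool's x, y, z in degrees, a list of three; "hand": the closure, from 0 (fully open) to 1 (shut). A call has 1 to 8 rows; each row is the pose to reach, as a shift and turn from the pose commanded when the call began, along the tool's axes at that moment; what a row does not reach only later rows make up. A row lasts 1/12 s, in which the tool goes at most 41.7 mm and 7.16 degrees, less where a joint would pass 70% of its speed; a pose out of reach is approached as far as the arm can. A call with a gripper value outside its range is refused whole. The fingers move at their own pace and stop on an object; "squeeze" is the grip in N (left out, the last holds). Time passes only in rows, so rows that repeat a pose let the fingers close. It gives the time, the measured TCP pose, the force, the opening and the grip force at its end, in the units of the state.
- arm.get_state(): the state, without advancing time (a new reading comes with each control period).
- arm.grab_frame(name): name is "scene" or "side" or "wrist"; returns (picture, depth): 400x640x3 uint8, red, green, blue; 400x640 float32, m along the optical axis (not along the pixel's ray), 0 where there is no reading.
- arm.camera_params(name): a dict with "vfov" (degrees; the focal length in pixels is half the picture's height over the tangent of half this angle, whatever the lens; pixels are square), "cx", "cy" (the principal point, pixels), "position" and "orientation" of the camera in the world; the wrist camera has in their place "tool_from_camera" (4x4, takes a point from camera to tool coordinates, whose origin is the TCP and whose axes are the flange's). Camera axes: x right, y down, z forward; pixel columns grow to the right and rows downward; lengths in m; the calibration is good to about 2 mm. A picture is of the moment at which its call begins: read the wrist's pose just before it. camera_params takes no time and is no camera call.
- arm.job_done(): hands the job in; it is judged then, once.
Trained networks look in the newest picture that a camera, given by its name, has taken for a name from the list of things; names that differ only in an ending like _2 or _b are one class to them, and where a whole thing is asked for, a point or a joint stands for the part that bears it (a point fixed in the world has none). Each returns a list of dicts, best first, with "p" (0 to 1); they miss things now and then, are a little off and sometimes report something else, mostly with a low value. They report only what shows in the picture. A call takes as long as a camera call. They do not tell look-alikes from the thing itself.
- arm.search_frame(label, camera): "point" ([x, y, z] in m, in the coordinates of the camera as it stood for that picture, good to about 4 mm: the middle of the surface that is visible of it).
- arm.pinpoint(label, camera): "point" ([x, y, z] in m, in the coordinates of the camera as it stood for that picture, good to about 4 mm: a listed point, or the origin of a listed thing).
The state is a dict: "t": time; "q": joint angles; "qd": joint speeds; "joint_efforts": joint torques, N m; "eef_pos": TCP position; "ee_rot": TCP orientation; "force": force on the tool from outside, world axes, zero at the start; "moment": the same for the moment, N m; "width": finger opening in m; "gripper_force": force on a finger pad.
Only numpy, scipy, OpenCV 4.12 (cv2) and the standard library are available. Lean on these libraries where they do the work, as an engineer would, in place of code of your own. Each camera call takes 0.05 s, during which the arm holds its last target. There are 200 camera calls.

TASK

On the rivet-setting jig, use the maul to drive the sprung setter pin fully down while the clamp flap is still closed, then stand the maul back upright on the bench and let go of it. Then take the flap's crossbar, swing the flap up to its balance point, where it stands upright over its hinge and would fall neither way, and finish while holding it there still by the crossbar; do not let it drop over the back, and leave the tin, tape roll and spool where they are.

Things in the scene. Friction and masses are not known exactly. Their poses are not given: they have to be found in the camera images.
- jig: Rivet-setting jig fixed to the bench; z up (0 = bench), x from the flap's crossbar to its hinge. Wooden base 45 mm high over x -35..125, y -80..170 mm, with a 4 mm brown board on it. At x 30, y 125 mm a dark steel guide block 50 x 50 mm, top 80 mm above the bench, carries the setter pin. The clamp flap is centred on y = 0.
- flap_hinge (a point): Middle of the flap's hinge axis, at x 90, y 0, z 57 mm in the jig frame. The axis is level, along the jig's y. The flap is a 12 mm plywood plate, 110 mm wide, its outer edge 110 mm from the hinge; two 10 mm square steel side arms at y +-50 mm carry the crossbar.
- flap_bar (a point): Middle of the flap's round steel crossbar, 12 mm in diameter, parallel to the hinge and 170 mm from it; closed: x -80, y 0, z 57 mm in the jig frame, only the bench below. 90 mm is free between the side arms, and a 54 mm window between bar and plate takes a finger. Grip it across from above; it can turn between the fingers as the flap swings.
- flap (a joint): Flap angle, rad: 0 closed (level), grows as the crossbar rises, 1.571 upright over the hinge, 2.9 fallen open over the back (stop). About 0.45 kg; the weight lies in the flap's mid plane, through the hinge axis, so the balance point is exactly upright. The hinge is almost free, with no spring: let go, it falls to one side.
- setter_top (a point): Centre of the top face of the sprung setter pin (steel head 26 mm across, 7 mm thick); 105 mm above the bench when up, at x 30, y 125 mm in the jig frame.
- setter (a joint): How far the setter pin is pressed down, m: 0 up, 0.014 fully down (hard stop). Spring: about 4 N to start it, 12 N fully down; it springs back when released.
- maul: Maul, a loose tool standing upright on its head. Origin: centre of the head's flat underside, which strikes the pin; z up along the handle. Black head 60 mm across at the bottom, 52 mm at its top, 85 mm tall; round wooden handle of 26 mm diameter from 85 to 155 mm (its top). About 0.45 kg.
- tin: Bystander: closed metal tin, 64 mm across, 55 mm high; origin under its centre.
- tape: Bystander: paper tape roll lying flat, 96 mm across, 24 mm high; origin under its centre.
- spool: Bystander: grey thread spool standing, 52 mm across, 60 mm high; origin under its centre.
Not all that is in view belongs to the job. There is more than one size of the maul; the one meant has the size given above.

How it is judged:
On the way, in this order (a step that is already met when the one before it is completed fails the run):
1. the setter pin is driven fully down by the maul while the flap is closed (value of joint setter above 0.012 m and contact force between maul and setter above 3 N and value of joint flap below 0.1 rad), for 0.02 s.
2. the maul stands upright on the bench, let go, the flap still closed (height (world z) of maul below 0.006 m and angle between maul's own z axis and vertical below 0.1 rad and linear speed of maul below 0.05 m/s and contact force between the fingers and maul below 0.1 N and value of joint flap below 0.1 rad), for 0.2 s.
At the end, for the whole second after the job is handed in: Flap within 0.08 rad of upright, under 0.1 rad/s, held by the fingers (over 1 N, TCP within 40 mm of the crossbar's middle), not touched by the maul; maul upright (0.1 rad) on the bench, let go; setter pin back up (within 4 mm) (value of joint flap between 1.491 and 1.651 rad and velocity of joint flap between -0.1 and 0.1 rad/s and contact force between the fingers and flap above 1 N and distance between the grasp point and flap_bar below 0.04 m and contact force between maul and flap below 0.1 N and height (world z) of maul below 0.006 m and angle between maul's own z axis and vertical below 0.1 rad and contact force between the fingers and maul below 0.1 N and value of joint setter below 0.004 m); the arm keeps its last pose, push and grip.
It fails at once if the flap is swung or falls far over the back (more than 0.4 rad past upright) (value of joint flap above 1.97 rad).
It fails at once if the tin, tape roll or spool is shifted by more than 30 mm (distance of any of tin, tape, spool from where it was at the start of the episode above 0.03 m).
It also fails if it takes over 64 s, if anything falls off the work surface, if the arm or the gripper's body presses on something with over 40 N, if the wrist force passes 120 N, or if a joint passes its speed limit or range.

## Working session

There is one attempt and no reset: what is moved stays moved. The work goes in short steps, Python scripts to look and compute and a tool call to move; the robot and the scene stay as the last step left them, time stands still between calls to the robot, and variables do not carry over. Pictures are saved under pics/ and viewed, at most 10 in all, crops included, and the job is handed in when it is done.

Besides the shell and the picture viewer there is one more tool, called as name(argument=value, ...), one argument or row to a line, values as JSON. move_arm: Moves the arm, as the interface text tells. Its arguments: {"type":"object","properties":{"rows":{"type":"array","items":{"type":"object","properties":{"translation":{"type":"array","items":{"type":"number"}},"rot":{"type":"array","items":{"type":"number"}},"hand":{"type":"number"}}}},"squeeze":{"type":"number"}},"required":["rows"]}

```bash
ls; mkdir -p pics
cat > h.py <<'E'
import numpy as np,cv2
from scipy.spatial.transform import Rotation as R
from station import arm
def cam(n):
    p=arm.camera_params(n)
    f=200/np.tan(np.radians(p['vfov'])/2)
    if 'position' in p:
        T=np.eye(4);o=np.array(p['orientation'],float)
        T[:3,:3]=o if o.shape==(3,3) else (R.from_euler('xyz',o).as_matrix() if o.size==3 else R.from_quat(o).as_matrix())
        T[:3,3]=p['position']
    else:
        s=arm.get_state();T=np.eye(4);T[:3,:3]=R.from_euler('xyz',s['ee_rot']).as_matrix();T[:3,3]=s['eef_pos']
        T=T@np.array(p['tool_from_camera'])
    return f,p['cx'],p['cy'],T
def cloud(n,d,T=None):
    f,cx,cy,T0=cam(n); T=T0 if T is None else T
    v,u=np.mgrid[:400,:640]
    P=np.stack([(u-cx)/f*d,(v-cy)/f*d,d],-1)
    return P@T[:3,:3].T+T[:3,3]
def w(n,p,T=None):
    T=cam(n)[3] if T is None else T
    return T[:3,:3]@np.array(p)+T[:3,3]
E
python3 - <<'E'
from h import *
for n in('scene','side'):
    print(arm.camera_params(n))
    im,d=arm.grab_frame(n); cv2.imwrite(f'pics/{n}0.png',im[:,:,::-1]); np.save(n+'0.npy',d)
    for l in('maul','setter_top','flap_bar','flap_hinge','jig','tin','tape','spool'):
        print(n,l,[(np.round(w(n,r['point']),3),round(r['p'],2)) for r in arm.pinpoint(l,n)[:3]])
print(arm.get_state())
E
```

```text
pics
{'vfov': 45.83107159928635, 'cx': 322.8549165831571, 'cy': 202.08036285886874, 'position': array([ 0.9403685 , -0.78197742,  1.36382533]), 'orientation': array([-2.52394749, -0.01010864,  0.45013026])}
scene maul [(array([0.404, 0.338, 0.001]), 0.86), (array([0.372, 0.46 , 0.007]), 0.74), (array([ 0.471, -0.09 ,  0.06 ]), 0.28)]
scene setter_top [(array([0.608, 0.011, 0.107]), 0.59)]
scene flap_bar [(array([ 0.474, -0.089,  0.061]), 0.75)]
scene flap_hinge [(array([ 0.639, -0.123,  0.056]), 0.82)]
scene jig [(array([ 0.556, -0.107,  0.005]), 0.94)]
scene tin [(array([ 0.497, -0.363,  0.001]), 0.91), (array([ 0.639, -0.12 ,  0.057]), 0.23)]
scene tape [(array([ 0.722,  0.33 , -0.001]), 0.56)]
scene spool [(array([ 0.657, -0.383,  0.002]), 0.82)]
{'vfov': 45.43923888299949, 'cx': 313.5139718136386, 'cy': 193.06284734350226, 'position': array([-0.24859407,  0.75660896,  0.75848363]), 'orientation': array([-2.12364797,  0.02366455, -2.35566691])}
side maul [(array([ 0.367,  0.462, -0.002]), 0.83), (array([ 0.406,  0.341, -0.   ]), 0.64), (array([ 0.553, -0.105,  0.001]), 0.25)]
side
[... 370 characters left out ...]
y([ 0.657, -0.379, -0.005]), 0.64)]
{'t': 0.9, 'q': array([-9.54908163e-01,  3.58541106e-01,  1.19106015e-02, -9.98885689e-07,
       -1.22409423e+00, -2.88091894e-01]), 'qd': array([ 0.00040603,  0.00195209, -0.00018357, -0.00207978, -0.00016512,
        0.00015626]), 'joint_efforts': array([ 7.40196101e-04, -5.82357860e+01,  2.93294835e+01,  7.00266033e+00,
        1.23600330e-02, -2.26197591e-05]), 'eef_pos': array([ 0.21729444, -0.63904963,  0.2454038 ]), 'ee_rot': array([-3.14152428e+00,  2.12419082e-05, -2.81379672e+00]), 'force': array([-0.40094682, -0.52225259, -0.8501219 ]), 'moment': array([ 0.02407155,  0.0038733 , -0.04657296]), 'gripper_force': 0.0, 'width': 0.08780034310126263}
```

Run:
```python
from h import *
for n in('scene','side'):
    d=np.load(n+'0.npy');P=cloud(n,d).reshape(-1,3);P=P[d.ravel()>0]
    for c in((.404,.339),(.369,.461)):
        Q=P[(np.hypot(P[:,0]-c[0],P[:,1]-c[1])<.06)&(P[:,2]>.01)]
        z=Q[:,2]; print(n,c,len(Q),'top',np.percentile(z,99))
        for a,b in((.01,.05),(.05,.08),(.08,.11),(.11,.15),(.15,.25)):
            q=Q[(z>a)&(z<b)]
            if len(q)>20: 
                A=np.c_[2*q[:,:2],np.ones(len(q))];s=np.linalg.lstsq(A,(q[:,:2]**2).sum(1),rcond=None)[0]
                print(a,b,len(q),'fit',np.round(s[:2],4),'r',np.round(np.sqrt(s[2]+s[0]**2+s[1]**2),4))
        q=Q[z>np.percentile(z,99)-.004]; print('topmean',q.mean(0),np.ptp(q,axis=0))
    Q=P[(np.hypot(P[:,0]-.608,P[:,1]-.012)<.03)&(P[:,2]>.1)];print('setter',len(Q),Q.mean(0),(Q.max(0)+Q.min(0))/2,np.ptp(Q,axis=0))
    # guide block top
    Q=P[(np.hypot(P[:,0]-.608,P[:,1]-.012)<.05)&(abs(P[:,2]-.08)<.005)]
    if len(Q)>30:print('block',cv2.minAreaRect((Q[:,:2]*1000).astype(np.float32)))
    # bar
    Q=P[(np.hypot(P[:,0]-.474,P[:,1]+.09)<.04)&(P[:,2]>.04)]
    e=np.linalg.svd(Q-Q.mean(0))[2][0] if len(Q)<5000 else 0
    print('bar',len(Q),Q.mean(0),e,np.degrees(np.arctan2(e[1],e[0])))
```

```text
scene (0.404, 0.339) 405 top 0.15937227692164546
0.01 0.05 124 fit [0.4086 0.3396] r 0.0312
0.05 0.08 79 fit [0.4085 0.3298] r 0.0217
0.08 0.11 111 fit [0.4079 0.3316] r 0.0185
0.11 0.15 53 fit [0.4087 0.3312] r 0.0098
0.15 0.25 38 fit [0.4074 0.3334] r 0.0098
topmean [0.40462676 0.33393329 0.15774807] [0.02074423 0.02657777 0.00572375]
scene (0.369, 0.461) 576 top 0.20361736446144202
0.01 0.05 87 fit [0.3708 0.4578] r 0.0347
0.05 0.08 85 fit [0.3722 0.4568] r 0.0321
0.08 0.11 140 fit [0.3734 0.4553] r 0.0283
0.11 0.15 132 fit [0.3702 0.4565] r 0.0217
0.15 0.25 132 fit [0.3721 0.4566] r 0.0135
topmean [0.37142044 0.45742072 0.2020138 ] [0.02764329 0.0306447  0.00557371]
setter 48 [0.60686972 0.00703435 0.1054731 ] [0.60682622 0.00625426 0.1058114 ] [0.02567125 0.02765388 0.01042966]
block ((606.80517578125, 7.157260894775391), (51.12798309326172, 52.37172317504883), 77.82823944091797)
bar 84 [ 0.4760711  -0.08986569  0.06238668] [-0.16754983 -0.98562025  0.02190398] -99.64772852926066
side (0.404, 0.339) 1299 top 0.15405000282826709
0.01 0.05 397 fit [0.4044 0.3395] r 0.0273
0.05 0.0
[... 214 characters left out ...]
298 0.0246981  0.0055438 ]
side (0.369, 0.461) 2784 top 0.19892800505732183
0.01 0.05 616 fit [0.3683 0.4633] r 0.0363
0.05 0.08 462 fit [0.3684 0.4632] r 0.0347
0.08 0.11 832 fit [0.3645 0.4652] r 0.0276
0.11 0.15 313 fit [0.3694 0.4625] r 0.0176
0.15 0.25 561 fit [0.3658 0.4645] r 0.0132
topmean [0.36658801 0.46445757 0.19781758] [0.03310291 0.03185595 0.00568638]
setter 37 [0.60438683 0.0136814  0.10281169] [0.60511327 0.01440767 0.10261464] [0.02592397 0.0252851  0.00476078]
block ((603.8251342773438, 13.539030075073242), (49.3443717956543, 53.00497055053711), 78.63483428955078)
bar 107 [ 0.47048829 -0.08896543  0.05762758] [1.96150704e-01 9.80573666e-01 4.32352458e-04] 78.68804655347289
```

View pics/scene0.png

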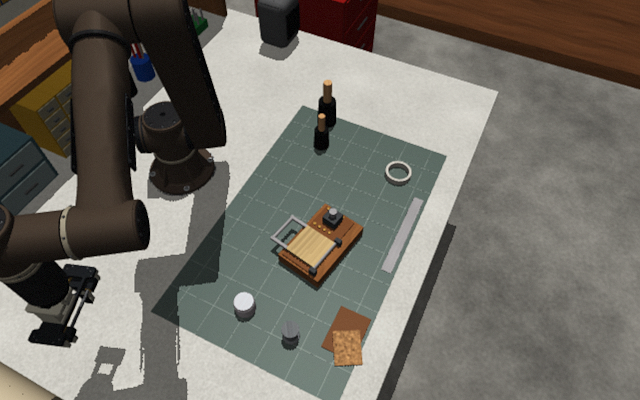

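View pics/side0.png

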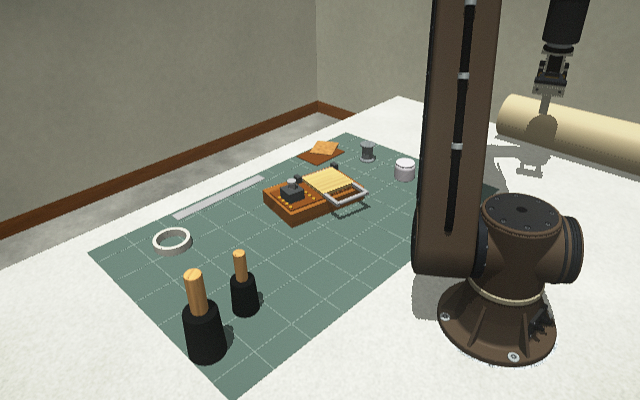

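```bash
cat >> h.py <<'E'
def plan(tgt,yaw=None):
    s=arm.get_state();M=R.from_euler('xyz',s['ee_rot']);d=M.inv().apply(np.array(tgt)-s['eef_pos'])*100
    yaw=np.degrees(s['ee_rot'][2]) if yaw is None else yaw
    r=(M.inv()*R.from_euler('xyz',[180,0,yaw],degrees=True)).as_rotvec(degrees=True)
    print('t',s['t'],'pos',s['eef_pos'],'rot',np.degrees(s['ee_rot']),'F',s['force'],'w',s['width'],s['gripper_force'])
    print('shift cm',np.round(d,2),'rot',np.round(r,2))
E
python3 -c "
from h import *
plan([.5,-.2,.27],-101.5)"
```

```text
t 0.9 pos [ 0.21729444 -0.63904963  0.2454038 ] rot [-1.79996082e+02  1.21707169e-03 -1.61218677e+02] F [-0.40094682 -0.52225259 -0.8501219 ] w 0.08780034310126263 0.0
shift cm [-40.9   32.47  -2.46] rot [ -0.    -0.   -59.72]
```

move_arm(
  rows=[
    {"translation": [-41,32.5,-2.5],"rot": [0,0,-59.7],"hand": 0},
    {"translation": [-41,32.5,-2.5],"rot": [0,0,-59.7],"hand": 0},
    {"translation": [-41,32.5,-2.5],"rot": [0,0,-59.7],"hand": 0},
    {"translation": [-41,32.5,-2.5],"rot": [0,0,-59.7],"hand": 0},
    {"translation": [-41,32.5,-2.5],"rot": [0,0,-59.7],"hand": 0},
    {"translation": [-41,32.5,-2.5],"rot": [0,0,-59.7],"hand": 0},
    {"translation": [-41,32.5,-2.5],"rot": [0,0,-59.7],"hand": 0},
    {"translation": [-41,32.5,-2.5],"rot": [0,0,-59.7],"hand": 0},
  ],
)

```text
t: 1.57
eef_pos: [0.3984, -0.3574, 0.2617]
ee_rot: [-3.141, -0.0, -1.808]
force: [0.7, -1.0, -1.2]
width: 0.0876
gripper_force: 0.0
```

```bash
python3 -c "
from h import *
print(arm.get_state()['q'])
plan([.5,-.05,.27],-101.5)"
```

```text
[-3.64730266e-01  1.17007568e-01 -2.70791735e-01  5.51681238e-05
 -1.18220079e+00  1.27796036e-01]
t 1.5667 pos [ 0.39840489 -0.35744074  0.26174413] rot [-1.79955124e+02 -8.71664844e-03 -1.03574138e+02] F [ 0.74791903 -0.96602624 -1.19592118] w 0.0875844173126136 0.0
shift cm [-32.27  -2.66  -0.83] rot [-0.04 -0.01 -2.07]
```

move_arm(
  rows=[
    {"translation": [-32.3,-2.7,-0.8],"rot": [0,0,-2.1],"hand": 0},
    {"translation": [-32.3,-2.7,-0.8],"rot": [0,0,-2.1],"hand": 0},
    {"translation": [-32.3,-2.7,-0.8],"rot": [0,0,-2.1],"hand": 0},
    {"translation": [-32.3,-2.7,-0.8],"rot": [0,0,-2.1],"hand": 0},
    {"translation": [-32.3,-2.7,-0.8],"rot": [0,0,-2.1],"hand": 0},
    {"translation": [-32.3,-2.7,-0.8],"rot": [0,0,-2.1],"hand": 0},
    {"translation": [-32.3,-2.7,-0.8],"rot": [0,0,-2.1],"hand": 0},
    {"translation": [-32.3,-2.7,-0.8],"rot": [0,0,-2.1],"hand": 0},
  ],
)

```text
t: 2.23
eef_pos: [0.5022, -0.0495, 0.2699]
ee_rot: [-3.14, 0.001, -1.776]
force: [1.0, -1.4, -0.4]
width: 0.0874
gripper_force: 0.0
```

Run:
```python
from h import *
T=cam('wrist')[3]
im,d=arm.grab_frame('wrist');cv2.imwrite('pics/w1.png',im[:,:,::-1])
for l in('setter_top','flap_bar','flap_hinge','jig'):
    print(l,[(np.round(w('wrist',r['point'],T),4),round(r['p'],2)) for r in arm.pinpoint(l,'wrist')[:2]])
P=cloud('wrist',d,T).reshape(-1,3);P=P[d.ravel()>0]
Q=P[(np.hypot(P[:,0]-.606,P[:,1]-.01)<.03)&(P[:,2]>.098)];print(len(Q))
if len(Q):print('setter',(Q.max(0)+Q.min(0))/2,np.ptp(Q,axis=0),np.median(Q[:,2]))
Q=P[(np.hypot(P[:,0]-.606,P[:,1]-.01)<.05)&(abs(P[:,2]-.08)<.004)]
if len(Q)>30:print('block',cv2.minAreaRect((Q[:,:2]*1000).astype(np.float32)))
Q=P[(np.hypot(P[:,0]-.474,P[:,1]+.09)<.04)&(P[:,2]>.045)]
if len(Q):
    e=np.linalg.svd(Q-Q.mean(0),full_matrices=False)[2][0];print('bar',len(Q),Q.mean(0),np.degrees(np.arctan2(e[1],e[0])))
plan([.405,.31,.27],-101.5)
```

```text
setter_top [(array([0.6105, 0.0089, 0.1054]), 0.5)]
flap_bar [(array([ 0.4764, -0.0903,  0.0596]), 0.83)]
flap_hinge [(array([ 0.6423, -0.1277,  0.0537]), 0.61)]
jig [(array([ 0.5523, -0.1058,  0.0007]), 0.88)]
116
setter [0.59793729 0.01170915 0.10287051] [0.01158863 0.02277555 0.00755045] 0.10404714681208124
block ((605.4489135742188, 10.781122207641602), (49.46512222290039, 50.28511428833008), 79.0931396484375)
bar 33590 [ 0.47644699 -0.07140584  0.34447019] 40.59597775480991
t 2.4833 pos [ 0.5014909  -0.0521707   0.26924606] rot [ 1.79988261e+02 -9.13838200e-03 -1.01773069e+02] F [ 0.23010463 -0.35997431  0.04754152] w 0.0873936965446557 0.0
shift cm [-33.49  16.84  -0.08] rot [ 0.01 -0.01 -0.27]
```

View pics/w1.png

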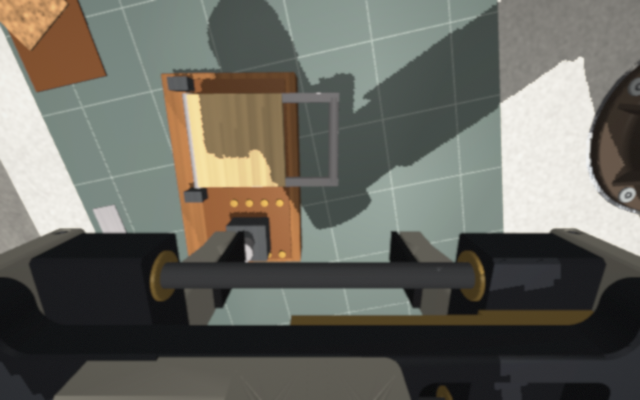

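move_arm(
  rows=[
    {"translation": [-33.5,16.8,0],"rot": [0,0,0],"hand": 0},
    {"translation": [-33.5,16.8,0],"rot": [0,0,0],"hand": 0},
    {"translation": [-33.5,16.8,0],"rot": [0,0,0],"hand": 0},
    {"translation": [-33.5,16.8,0],"rot": [0,0,0],"hand": 0},
    {"translation": [-33.5,16.8,0],"rot": [0,0,0],"hand": 0},
    {"translation": [-33.5,16.8,0],"rot": [0,0,0],"hand": 0},
    {"translation": [-33.5,16.8,0],"rot": [0,0,0],"hand": 0},
    {"translation": [-33.5,16.8,0],"rot": [0,0,0],"hand": 0},
  ],
)

```text
t: 3.15
eef_pos: [0.416, 0.2705, 0.2698]
ee_rot: [-3.141, 0.001, -1.779]
force: [0.6, 0.0, 0.5]
width: 0.0881
gripper_force: 0.0
```

Run:
```python
from h import *
plan([.405,.3365,.215],-101.5)
```

```text
t 3.15 pos [0.41601306 0.27045928 0.2697593 ] rot [-1.79973712e+02  4.72048104e-02 -1.01932570e+02] F [0.61426623 0.02701094 0.50840994] w 0.08810263540874584 0.0
shift cm [-6.23  2.45  5.48] rot [-0.03  0.05 -0.43]
```

move_arm(
  rows=[
    {"translation": [-5.5,2.0,0],"hand": 0,"rot": [0,0,0]},
    {"translation": [-5.5,2.0,5.4],"hand": 0,"rot": [0,0,0]},
    {"translation": [-5.5,2.0,5.4],"hand": 0,"rot": [0,0,0]},
    {"translation": [-5.5,2.0,5.4],"hand": 0,"rot": [0,0,0]},
    {"translation": [-5.5,2.0,5.4],"hand": 0,"rot": [0,0,0]},
  ],
)

```text
t: 3.57
eef_pos: [0.4086, 0.3267, 0.215]
ee_rot: [3.141, -0.002, -1.778]
force: [0.5, 0.4, 0.4]
width: 0.088
gripper_force: 0.0
```

Run:
```python
from h import *
plan([.405,.3365,.122],-101.5)
T=cam('wrist')[3]
im,d=arm.grab_frame('wrist')
P=cloud('wrist',d,T).reshape(-1,3);P=P[d.ravel()>0]
Q=P[(np.hypot(P[:,0]-.405,P[:,1]-.3365)<.06)&(P[:,2]<.16)&(P[:,2]>.01)];print(len(Q))
for a,b in((.145,.165),(.01,.08)):
    q=Q[(Q[:,2]>a)&(Q[:,2]<b)]
    if len(q)>20:print(len(q),q.min(0),q.max(0))
for c in('scene','side'):
    arm.grab_frame(c); print([(np.round(w(c,r['point']),4),round(r['p'],2)) for r in arm.pinpoint('maul',c)[:2]])
```

```text
t 3.5667 pos [0.40857451 0.32672803 0.21502037] rot [ 1.79988043e+02 -1.19585020e-01 -1.01869014e+02] F [0.52313951 0.43165622 0.41182839] w 0.08804911140789895 0.0
shift cm [-0.9   0.55  9.3 ] rot [ 0.01 -0.12 -0.37]
3266
899 [0.39246156 0.32483881 0.14500996] [0.41799656 0.3506643  0.15612213]
686 [0.37644921 0.30881459 0.01008343] [0.4322941  0.33861598 0.07999979]
[(array([0.4087, 0.3385, 0.0043]), 0.91), (array([0.3682, 0.4581, 0.0048]), 0.66)]
[(array([0.4058, 0.3422, 0.0014]), 0.66), (array([ 0.3671,  0.4673, -0.0011]), 0.63)]
```

move_arm(
  rows=[
    {"translation": [-1.0,0.5,0],"hand": 0,"rot": [0,0,0]},
    {"translation": [-1.0,0.5,4],"hand": 0,"rot": [0,0,0]},
    {"translation": [-1.0,0.5,7.5],"hand": 0,"rot": [0,0,0]},
    {"translation": [-1.0,0.5,9.3],"hand": 0,"rot": [0,0,0]},
    {"translation": [-1.0,0.5,9.3],"hand": 0,"rot": [0,0,0]},
    {"translation": [-1.0,0.5,9.3],"hand": 0,"rot": [0,0,0]},
  ],
)

```text
t: 4.32
eef_pos: [0.4054, 0.3389, 0.1224]
ee_rot: [-3.142, -0.001, -1.777]
force: [-0.5, -0.5, 1.1]
width: 0.0878
gripper_force: 0.0
```

Run:
```python
from h import *
plan([.4052,.3377,.122],-101.5)
```

```text
t 4.3167 pos [0.40541495 0.33891022 0.12240717] rot [-1.79998781e+02 -7.17387325e-02 -1.01811155e+02] F [-0.52853508 -0.54980622  1.09030948] w 0.0877917616547652 0.0
shift cm [ 0.12 -0.    0.04] rot [-0.   -0.07 -0.31]
```

Close on the handle and settle.

move_arm(
  rows=[
    {"translation": [0.1,0,0],"hand": 0.4,"rot": [0,0,0]},
    {"translation": [0.1,0,0],"hand": 0.6,"rot": [0,0,0]},
    {"translation": [0.1,0,0],"hand": 1,"rot": [0,0,0]},
    {"translation": [0.1,0,0],"hand": 1,"rot": [0,0,0]},
    {"translation": [0.1,0,0],"hand": 1,"rot": [0,0,0]},
    {"translation": [0.1,0,0],"hand": 1,"rot": [0,0,0]},
    {"translation": [0.1,0,0],"hand": 1,"rot": [0,0,0]},
    {"translation": [0.1,0,0],"hand": 1,"rot": [0,0,0]},
  ],
  squeeze=40,
)

```text
t: 4.98
eef_pos: [0.4051, 0.3378, 0.1223]
ee_rot: [-3.142, 0.0, -1.777]
force: [0.1, 0.3, 0.5]
width: 0.04
gripper_force: 0.0
```

Run:
```python
from h import *
plan([.4052,.3377,.265])
```

```text
t 4.9833 pos [0.40510622 0.33782218 0.12233882] rot [-1.79999613e+02  5.56127100e-03 -1.01826149e+02] F [0.06119859 0.27903141 0.45310917] w 0.03999060547719011 0.0
shift cm [ 1.000e-02 -1.000e-02 -1.427e+01] rot [-0.    0.01 -0.  ]
```

move_arm(
  rows=[
    {"translation": [0,0,0],"hand": 1,"rot": [0,0,0]},
    {"translation": [0,0,0],"hand": 1,"rot": [0,0,0]},
    {"translation": [0,0,0],"hand": 1,"rot": [0,0,0]},
    {"translation": [0,0,0],"hand": 1,"rot": [0,0,0]},
    {"translation": [0,0,0],"hand": 1,"rot": [0,0,0]},
  ],
)

```text
t: 5.4
eef_pos: [0.4051, 0.3378, 0.1221]
ee_rot: [3.142, -0.0, -1.777]
force: [0.7, -0.3, -1.1]
width: 0.0258
gripper_force: 40.0
```

move_arm(
  rows=[
    {"translation": [0,0,-2],"hand": 1,"rot": [0,0,0]},
    {"translation": [0,0,-5],"hand": 1,"rot": [0,0,0]},
    {"translation": [0,0,-8],"hand": 1,"rot": [0,0,0]},
    {"translation": [0,0,-11],"hand": 1,"rot": [0,0,0]},
    {"translation": [0,0,-13.5],"hand": 1,"rot": [0,0,0]},
    {"translation": [0,0,-14.5],"hand": 1,"rot": [0,0,0]},
    {"translation": [0,0,-14.5],"hand": 1,"rot": [0,0,0]},
    {"translation": [0,0,-14.5],"hand": 1,"rot": [0,0,0]},
  ],
)

```text
t: 6.07
eef_pos: [0.4045, 0.3374, 0.2659]
ee_rot: [3.14, -0.001, -1.778]
force: [1.1, -0.3, -5.0]
width: 0.0251
gripper_force: 40.0
```

Run:
```python
from h import *
plan([.6055,.0107,.267])
```

```text
t 6.0667 pos [0.40445284 0.33743734 0.26590623] rot [ 1.79922883e+02 -4.41278498e-02 -1.01846314e+02] F [ 1.12557445 -0.26146176 -5.00551605] w 0.02513089446267346 39.97665882110596
shift cm [ 27.85 -26.38  -0.12] rot [ 0.08 -0.04 -0.  ]
```

move_arm(
  rows=[
    {"translation": [1.5,-1.4,0],"hand": 1,"rot": [0,0,0]},
    {"translation": [4,-3.8,0],"hand": 1,"rot": [0,0,0]},
    {"translation": [6.5,-6.2,0],"hand": 1,"rot": [0,0,0]},
    {"translation": [9,-8.5,0],"hand": 1,"rot": [0,0,0]},
    {"translation": [11.5,-10.9,0],"hand": 1,"rot": [0,0,0]},
    {"translation": [14,-13.3,0],"hand": 1,"rot": [0,0,0]},
    {"translation": [16,-15.2,0],"hand": 1,"rot": [0,0,0]},
    {"translation": [17,-16.1,0],"hand": 1,"rot": [0,0,0]},
  ],
)

```text
t: 6.73
eef_pos: [0.5279, 0.1354, 0.2641]
ee_rot: [3.138, -0.003, -1.779]
force: [0.2, 0.9, -4.4]
width: 0.0255
gripper_force: 40.0
```

move_arm(
  rows=[
    {"translation": [1.5,-1.4,0],"hand": 1,"rot": [0,0,0]},
    {"translation": [4,-3.8,0],"hand": 1,"rot": [0,0,0]},
    {"translation": [6.5,-6.2,0],"hand": 1,"rot": [0,0,0]},
    {"translation": [9,-8.5,0],"hand": 1,"rot": [0,0,0]},
    {"translation": [10.5,-10,0],"hand": 1,"rot": [0,0,0]},
    {"translation": [10.8,-10.3,0],"hand": 1,"rot": [0,0,0]},
    {"translation": [10.8,-10.3,0],"hand": 1,"rot": [0,0,0]},
    {"translation": [10.8,-10.3,0],"hand": 1,"rot": [0,0,0]},
  ],
)

```text
t: 7.4
eef_pos: [0.6056, 0.0115, 0.2647]
ee_rot: [3.138, -0.001, -1.778]
force: [-0.1, 0.5, -3.5]
width: 0.0254
gripper_force: 40.0
```

Run:
```python
from h import *
plan([.6055,.0107,.236])
for c in('scene','side'):
    im,d=arm.grab_frame(c); cv2.imwrite(f'pics/{c}2.png',cv2.resize(im[120:280,240:440] if c=='scene' else im[100:260,220:420],None,fx=3,fy=3)[:,:,::-1])
    print([(np.round(w(c,r['point']),4),round(r['p'],2)) for r in arm.pinpoint('maul',c)[:3]])
```

```text
t 7.4 pos [0.60555603 0.01148148 0.26473362] rot [ 1.79781570e+02 -7.62681395e-02 -1.01887450e+02] F [-0.05544387  0.54826242 -3.48022393] w 0.02544150114427188 39.976937770843506
shift cm [ 0.07 -0.02  2.87] rot [ 0.22 -0.08 -0.  ]
[(array([0.6047, 0.0117, 0.145 ]), 0.57), (array([0.3707, 0.4591, 0.0033]), 0.4)]
[(array([ 0.3672,  0.4661, -0.0034]), 0.92), (array([0.6075, 0.0164, 0.1451]), 0.76)]
```

View pics/side2.png

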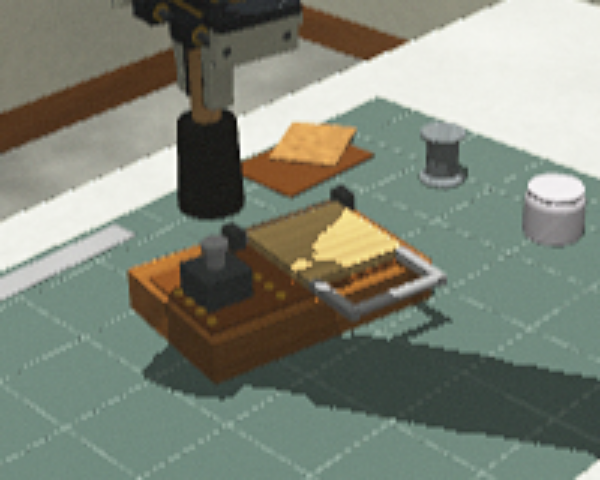

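move_arm(
  rows=[
    {"translation": [0,0,1.5],"hand": 1,"rot": [0,0,0]},
    {"translation": [0,0,3.2],"hand": 1,"rot": [0,0,0]},
    {"translation": [0,0,3.8],"hand": 1,"rot": [0,0,0]},
    {"translation": [0,0,4.4],"hand": 1,"rot": [0,0,0]},
    {"translation": [0,0,4.9],"hand": 1,"rot": [0,0,0]},
    {"translation": [0,0,5.1],"hand": 1,"rot": [0,0,0]},
    {"translation": [0,0,5.2],"hand": 1,"rot": [0,0,0]},
    {"translation": [0,0,5.2],"hand": 1,"rot": [0,0,0]},
  ],
  squeeze=60,
)

```text
t: 8.27
eef_pos: [0.6066, 0.0118, 0.2163]
ee_rot: [-3.141, 0.0, -1.777]
force: [-3.6, 1.6, 5.2]
width: 0.0253
gripper_force: 60.0
```

move_arm(
  rows=[
    {"translation": [0,0,0.3],"hand": 1,"rot": [0,0,0]},
    {"translation": [0,0,0.5],"hand": 1,"rot": [0,0,0]},
    {"translation": [0,0,0.7],"hand": 1,"rot": [0,0,0]},
    {"translation": [0,0,0.7],"hand": 1,"rot": [0,0,0]},
  ],
)

```text
t: 8.6
eef_pos: [0.6077, 0.0114, 0.2128]
ee_rot: [-3.137, 0.001, -1.776]
force: [-9.5, 2.7, 23.0]
width: 0.025
gripper_force: 60.2
```

move_arm(
  rows=[
    {"translation": [0,0,0.7],"hand": 1,"rot": [0,0,0]},
    {"translation": [0,0,-1.5],"hand": 1,"rot": [0,0,0]},
    {"translation": [0,0,-4],"hand": 1,"rot": [0,0,0]},
    {"translation": [0,0,-5.5],"hand": 1,"rot": [0,0,0]},
    {"translation": [0,0,-5.5],"hand": 1,"rot": [0,0,0]},
    {"translation": [0,0,-5.5],"hand": 1,"rot": [0,0,0]},
  ],
)

```text
t: 9.1
eef_pos: [0.607, 0.0118, 0.2635]
ee_rot: [-3.14, 0.001, -1.777]
force: [-0.8, -0.4, -3.8]
width: 0.0251
gripper_force: 59.8
```

Run:
```python
from h import *
plan([.43,.27,.267],-101.8)
for c in('scene','side'):
    im,d=arm.grab_frame(c)
    print([(np.round(w(c,r['point']),4),round(r['p'],2)) for r in arm.pinpoint('maul',c)[:3]])
    P=cloud(c,d).reshape(-1,3);P=P[d.ravel()>0]
    Q=P[(np.hypot(P[:,0]-.606,P[:,1]-.0115)<.05)&(P[:,2]>.11)&(P[:,2]<.25)]; 
    # axis: fit centre at head slices
    for a,b in((.145,.175),(.195,.225)):
        q=Q[(Q[:,2]>a)&(Q[:,2]<b)]; print(a,len(q),q.mean(0),q[:,2].min()) if len(q)>10 else 0
    print(Q[:,2].min())
```

```text
t 9.1 pos [0.60704999 0.01180485 0.26350187] rot [-1.79895740e+02  8.53772591e-02 -1.01840618e+02] F [-0.82391156 -0.40411772 -3.79389248] w 0.02509383527986132 59.78745639324188
shift cm [-21.64  22.63  -0.36] rot [-0.1   0.09 -0.04]
[(array([0.6052, 0.0117, 0.1455]), 0.88), (array([0.371 , 0.4569, 0.0044]), 0.45)]
0.145 112 [ 0.61492341 -0.00990451  0.16141438] 0.1453192711513005
0.195 118 [ 0.61416774 -0.00806959  0.21055814] 0.19503821863047488
0.11014323680055993
[(array([0.608 , 0.0144, 0.141 ]), 0.96), (array([ 3.660e-01,  4.658e-01, -4.000e-04]), 0.74)]
0.145 221 [0.58732968 0.0279121  0.15998746] 0.1451866194207848
0.195 281 [0.59220294 0.02435065 0.2125981 ] 0.1950880061206668
0.1391444850453869
```

Maul still upright and unslipped. Carry back.

move_arm(
  rows=[
    {"translation": [-1,1.05,0],"hand": 1,"rot": [0,0,0]},
    {"translation": [-3.4,3.55,0],"hand": 1,"rot": [0,0,0]},
    {"translation": [-5.8,6.05,0],"hand": 1,"rot": [0,0,0]},
    {"translation": [-8.2,8.6,0],"hand": 1,"rot": [0,0,0]},
    {"translation": [-10.6,11.1,0],"hand": 1,"rot": [0,0,0]},
    {"translation": [-13,13.6,0],"hand": 1,"rot": [0,0,0]},
    {"translation": [-15.4,16.1,0],"hand": 1,"rot": [0,0,0]},
    {"translation": [-16.4,17.1,0],"hand": 1,"rot": [0,0,0]},
  ],
)

```text
t: 9.97
eef_pos: [0.4703, 0.2097, 0.2626]
ee_rot: [3.141, 0.0, -1.776]
force: [-0.1, -0.4, -4.6]
width: 0.0251
gripper_force: 59.9
```

move_arm(
  rows=[
    {"translation": [-2,2.1,0],"hand": 1,"rot": [0,0,0]},
    {"translation": [-4,4.2,2],"hand": 1,"rot": [0,0,0]},
    {"translation": [-5,5.3,5],"hand": 1,"rot": [0,0,0]},
    {"translation": [-5.2,5.5,8],"hand": 1,"rot": [0,0,0]},
    {"translation": [-5.2,5.5,10],"hand": 1,"rot": [0,0,0]},
    {"translation": [-5.2,5.5,10.5],"hand": 1,"rot": [0,0,0]},
    {"translation": [-5.2,5.5,10.5],"hand": 1,"rot": [0,0,0]},
    {"translation": [-5.2,5.5,10.5],"hand": 1,"rot": [0,0,0]},
  ],
)

```text
t: 10.63
eef_pos: [0.4301, 0.2696, 0.1589]
ee_rot: [-3.141, -0.0, -1.777]
force: [1.3, -0.0, -3.4]
width: 0.0258
gripper_force: 59.9
```

Run:
```python
from h import *
plan([.43,.27,.122],-101.8)
for c in('scene','side'):
    im,d=arm.grab_frame(c)
    print([(np.round(w(c,r['point']),4),round(r['p'],2)) for r in arm.pinpoint('maul',c)[:3]])
```

```text
t 10.6333 pos [0.43005757 0.26961549 0.15892181] rot [-1.79962187e+02 -1.90774453e-03 -1.01805120e+02] F [ 1.31967124 -0.02678998 -3.37363561] w 0.0257771438289621 59.882272481918335
shift cm [-0.04  0.02  3.69] rot [-0.04 -0.   -0.01]
[(array([0.4299, 0.2683, 0.0414]), 0.8)]
[(array([0.4274, 0.2723, 0.0369]), 0.6), (array([ 0.3665,  0.4603, -0.0031]), 0.58)]
```

move_arm(
  rows=[
    {"translation": [0,0,1.5],"hand": 1,"rot": [0,0,0]},
    {"translation": [0,0,2.6],"hand": 1,"rot": [0,0,0]},
    {"translation": [0,0,3.3],"hand": 1,"rot": [0,0,0]},
    {"translation": [0,0,3.6],"hand": 1,"rot": [0,0,0]},
    {"translation": [0,0,3.8],"hand": 1,"rot": [0,0,0]},
    {"translation": [0,0,3.8],"hand": 1,"rot": [0,0,0]},
    {"translation": [0,0,3.8],"hand": 1,"rot": [0,0,0]},
  ],
  squeeze=40,
)

```text
t: 11.42
eef_pos: [0.4301, 0.2698, 0.1211]
ee_rot: [-3.141, 0.001, -1.777]
force: [-1.0, -0.1, -0.6]
width: 0.0256
gripper_force: 39.9
```

move_arm(
  rows=[
    {"translation": [0,0,0.1],"hand": 1,"rot": [0,0,0]},
    {"translation": [0,0,0.1],"hand": 0.6,"rot": [0,0,0]},
    {"translation": [0,0,0.1],"hand": 0.3,"rot": [0,0,0]},
    {"translation": [0,0,0.1],"hand": 0.1,"rot": [0,0,0]},
    {"translation": [0,0,0.1],"hand": 0,"rot": [0,0,0]},
    {"translation": [0,0,0.1],"hand": 0,"rot": [0,0,0]},
    {"translation": [0,0,0.1],"hand": 0,"rot": [0,0,0]},
    {"translation": [0,0,0.1],"hand": 0,"rot": [0,0,0]},
  ],
)

```text
t: 12.08
eef_pos: [0.4296, 0.2694, 0.1192]
ee_rot: [-3.142, -0.0, -1.777]
force: [-0.4, -0.2, -0.8]
width: 0.0668
gripper_force: 0.0
```

move_arm(
  rows=[
    {"translation": [0,0,0],"hand": 0,"rot": [0,0,0]},
    {"translation": [0,0,-2],"hand": 0,"rot": [0,0,0]},
    {"translation": [0,0,-5],"hand": 0,"rot": [0,0,0]},
    {"translation": [0,0,-9],"hand": 0,"rot": [0,0,0]},
    {"translation": [0,0,-13],"hand": 0,"rot": [0,0,0]},
    {"translation": [0,0,-13],"hand": 0,"rot": [0,0,0]},
  ],
)

```text
t: 12.58
eef_pos: [0.4325, 0.2716, 0.2575]
ee_rot: [-3.134, 0.009, -1.776]
force: [1.5, 1.8, 0.6]
width: 0.0875
gripper_force: 0.0
```

Run:
```python
from h import *
plan([.4733,-.0906,.25],-101.3)
im,d=arm.grab_frame('side'); cv2.imwrite('pics/side3.png',im[:,:,::-1])
```

```text
t 12.5833 pos [0.43253349 0.27160212 0.25746076] rot [-179.57376829    0.53755834 -101.74553037] F [1.47903191 1.84330365 0.57676503] w 0.08747763690537201 0.0
shift cm [ 34.64 -11.36   0.51] rot [-0.43  0.54 -0.45]
```

View pics/side3.png

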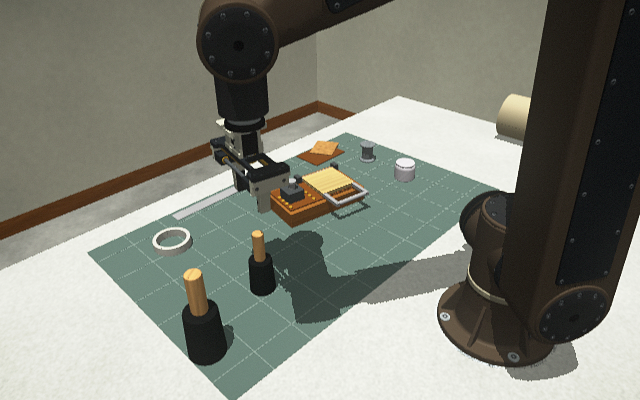

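move_arm(
  rows=[
    {"translation": [34.6,-11.3,0.5],"hand": 0.5,"rot": [0,0,0]},
    {"translation": [34.6,-11.3,0.5],"hand": 0.55,"rot": [0,0,0]},
    {"translation": [34.6,-11.3,0.5],"hand": 0.55,"rot": [0,0,0]},
    {"translation": [34.6,-11.3,0.5],"hand": 0.55,"rot": [0,0,0]},
    {"translation": [34.6,-11.3,0.5],"hand": 0.55,"rot": [0,0,0]},
    {"translation": [34.6,-11.3,0.5],"hand": 0.55,"rot": [0,0,0]},
    {"translation": [34.6,-11.3,0.5],"hand": 0.55,"rot": [0,0,0]},
    {"translation": [34.6,-11.3,0.5],"hand": 0.55,"rot": [0,0,0]},
  ],
)

```text
t: 13.3
eef_pos: [0.4653, -0.0639, 0.2442]
ee_rot: [3.141, 0.0, -1.777]
force: [1.1, -0.3, 0.2]
width: 0.042
gripper_force: 0.0
```

Run:
```python
from h import *
plan([.4733,-.0906,.14],-101.3)
```

```text
t 13.3 pos [ 0.46528325 -0.06394282  0.24423442] rot [ 1.79977503e+02  1.64124167e-03 -1.01798147e+02] F [ 1.12823925 -0.26524529  0.22750877] w 0.04204370154860638 0.0
shift cm [ 2.45 -1.33 10.42] rot [ 0.02  0.   -0.5 ]
```

move_arm(
  rows=[
    {"translation": [1.8,-1.1,2],"hand": 0.55,"rot": [0,0,-0.5]},
    {"translation": [1.8,-1.1,6],"hand": 0.55,"rot": [0,0,-0.5]},
    {"translation": [1.8,-1.1,9],"hand": 0.55,"rot": [0,0,-0.5]},
    {"translation": [1.8,-1.1,10.4],"hand": 0.55,"rot": [0,0,-0.5]},
    {"translation": [1.8,-1.1,10.4],"hand": 0.55,"rot": [0,0,-0.5]},
    {"translation": [1.8,-1.1,10.4],"hand": 0.55,"rot": [0,0,-0.5]},
    {"translation": [1.8,-1.1,10.4],"hand": 0.55,"rot": [0,0,-0.5]},
  ],
)

```text
t: 13.88
eef_pos: [0.4737, -0.0817, 0.1416]
ee_rot: [-3.141, 0.0, -1.768]
force: [0.1, 0.5, 0.7]
width: 0.0393
gripper_force: 0.0
```

Run:
```python
from h import *
plan([.4733,-.0906,.058],-101.3)
T=cam('wrist')[3]
im,d=arm.grab_frame('wrist'); cv2.imwrite('pics/w2.png',im[:,:,::-1])
print([(np.round(w('wrist',r['point'],T),4),round(r['p'],2)) for r in arm.pinpoint('flap_bar','wrist')[:2]])
P=cloud('wrist',d,T).reshape(-1,3);P=P[d.ravel()>0]
Q=P[(np.hypot(P[:,0]-.4733,P[:,1]+.0906)<.05)&(P[:,2]>.05)&(P[:,2]<.07)]
print(len(Q),Q.min(0),Q.max(0),Q.mean(0))
c,s=np.cos(np.radians(-11.3)),np.sin(np.radians(-11.3))
x=(Q[:,0]-.4733)*c+(Q[:,1]+.0906)*s;print(np.histogram(x,20))
```

```text
t 13.8833 pos [ 0.47373578 -0.08169645  0.14156475] rot [-1.79940826e+02  2.55126761e-03 -1.01290414e+02] F [0.12443838 0.49278282 0.67118396] w 0.039260215383970044 0.0
shift cm [ 0.88 -0.12  8.36] rot [-0.06  0.    0.01]
[(array([ 0.4777, -0.0893,  0.0585]), 0.69)]
1990 [ 0.45834196 -0.14047367  0.05049758] [ 0.50248899 -0.04111761  0.06425596] [ 0.47438432 -0.09191244  0.06090122]
(array([238, 210, 146, 240, 237, 189, 196, 206, 113,  31,  24,  30,  23,
        22,  20,  19,  17,  16,  10,   3]), array([-0.00594964, -0.00455648, -0.00316331, -0.00177014, -0.00037698,
        0.00101619,  0.00240936,  0.00380253,  0.00519569,  0.00658886,
        0.00798203,  0.00937519,  0.01076836,  0.01216153,  0.0135547 ,
        0.01494786,  0.01634103,  0.0177342 ,  0.01912736,  0.02052053,
        0.0219137 ]))
```

View pics/w2.png

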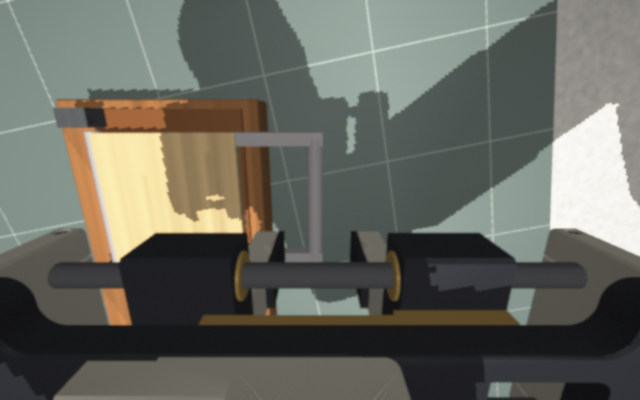

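move_arm(
  rows=[
    {"translation": [0.9,-0.1,0.5],"hand": 0.55,"rot": [0,0,0]},
    {"translation": [0.9,-0.1,3],"hand": 0.55,"rot": [0,0,0]},
    {"translation": [0.9,-0.1,5.5],"hand": 0.55,"rot": [0,0,0]},
    {"translation": [0.9,-0.1,7.5],"hand": 0.55,"rot": [0,0,0]},
    {"translation": [0.9,-0.1,8.3],"hand": 0.55,"rot": [0,0,0]},
    {"translation": [0.9,-0.1,8.3],"hand": 0.55,"rot": [0,0,0]},
    {"translation": [0.9,-0.1,8.3],"hand": 0.55,"rot": [0,0,0]},
  ],
)

```text
t: 14.57
eef_pos: [0.4727, -0.091, 0.0583]
ee_rot: [-3.141, -0.0, -1.768]
force: [-0.2, 0.7, -0.3]
width: 0.0396
gripper_force: 0.0
```

move_arm(
  rows=[
    {"translation": [0,0,0],"hand": 0.8,"rot": [0,0,0]},
    {"translation": [0,0,0],"hand": 1,"rot": [0,0,0]},
    {"translation": [0,0,0],"hand": 1,"rot": [0,0,0]},
    {"translation": [0,0,0],"hand": 1,"rot": [0,0,0]},
    {"translation": [0,0,0],"hand": 1,"rot": [0,0,0]},
    {"translation": [0,0,0],"hand": 1,"rot": [0,0,0]},
    {"translation": [0,0,0],"hand": 1,"rot": [0,0,0]},
    {"translation": [0,0,0],"hand": 1,"rot": [0,0,0]},
  ],
  squeeze=15,
)

```text
t: 15.23
eef_pos: [0.4741, -0.091, 0.0584]
ee_rot: [-3.138, 0.001, -1.768]
force: [4.7, -4.2, -3.9]
width: 0.0114
gripper_force: 15.0
```

Run:
```python
from h import *
plan([.4733,-.0906,.058],-101.3)
```

```text
t 15.2333 pos [ 0.4741372  -0.09095408  0.05838107] rot [-1.79801539e+02  3.37078697e-02 -1.01285008e+02] F [ 4.74325761 -4.17046737 -3.88220547] w 0.011353194320306292 14.996086657047272
shift cm [-0.02  0.09  0.04] rot [-0.2   0.03  0.01]
```

move_arm(
  rows=[
    {"translation": [0,0,-0.3],"hand": 1,"rot": [0,0,0]},
    {"translation": [0,-0.05,-1.2],"hand": 1,"rot": [0,0,0]},
    {"translation": [0,-0.15,-2.35],"hand": 1,"rot": [0,0,0]},
    {"translation": [0,-0.35,-3.55],"hand": 1,"rot": [0,0,0]},
    {"translation": [0,-0.65,-4.7],"hand": 1,"rot": [0,0,0]},
    {"translation": [0,-1.05,-5.8],"hand": 1,"rot": [0,0,0]},
    {"translation": [0,-1.45,-6.9],"hand": 1,"rot": [0,0,0]},
    {"translation": [0,-2.0,-8.0],"hand": 1,"rot": [0,0,0]},
  ],
)

```text
t: 15.9
eef_pos: [0.495, -0.095, 0.1391]
ee_rot: [-3.136, 0.001, -1.768]
force: [12.6, -6.0, -11.6]
width: 0.0114
gripper_force: 15.0
```

Run:
```python
from h import *
plan([.4729+.0196,-.091-.0039,.058+.08],-101.3)
```

```text
t 15.9 pos [ 0.49495768 -0.09499411  0.13905443] rot [-1.79656632e+02  5.27377020e-02 -1.01281241e+02] F [ 12.56292326  -5.98805705 -11.57995942] w 0.01143697256277333 15.000007599592209
shift cm [0.04 0.24 0.1 ] rot [-0.34  0.05  0.02]
```

move_arm(
  rows=[
    {"translation": [0.1,-0.95,-1.3],"hand": 1,"rot": [0,0,0]},
    {"translation": [0.1,-1.85,-2.5],"hand": 1,"rot": [0,0,0]},
    {"translation": [0.1,-2.8,-3.6],"hand": 1,"rot": [0,0,0]},
    {"translation": [0.1,-3.85,-4.65],"hand": 1,"rot": [0,0,0]},
    {"translation": [0.1,-5.0,-5.6],"hand": 1,"rot": [0,0,0]},
    {"translation": [0.1,-6.2,-6.45],"hand": 1,"rot": [0,0,0]},
    {"translation": [0.1,-7.2,-7.05],"hand": 1,"rot": [0,0,0]},
    {"translation": [0.1,-7.7,-7.3],"hand": 1,"rot": [0,0,0]},
  ],
)

```text
t: 16.57
eef_pos: [0.5678, -0.1105, 0.2118]
ee_rot: [-3.141, 0.001, -1.768]
force: [-4.3, 6.0, 6.3]
width: 0.0115
gripper_force: 15.0
```

Run:
```python
from h import *
plan([.6400,-.1236,.227],-101.3)
s=arm.get_state()['eef_pos'];d=s-np.array([.64,-.1236,.057]);x=d[0]*.981-d[1]*.196;print(x,d[2],np.hypot(x,d[2]),np.degrees(np.arctan2(d[2],-x)))
```

```text
t 16.5667 pos [ 0.56779124 -0.11047195  0.21184495] rot [-1.79989016e+02  3.66925616e-02 -1.01301845e+02] F [-4.28007788  6.00929962  6.30144408] w 0.011454653557414094 14.998504221439362
shift cm [-0.13 -7.34 -1.51] rot [-0.01  0.04 -0.  ]
-0.07340988920477068 0.15484494599260681 0.17136501723662864 64.63500430532527
```

move_arm(
  rows=[
    {"translation": [-0.1,-0.95,-0.35],"hand": 1,"rot": [0,0,0]},
    {"translation": [-0.1,-2.05,-0.75],"hand": 1,"rot": [0,0,0]},
    {"translation": [-0.1,-3.2,-1.05],"hand": 1,"rot": [0,0,0]},
    {"translation": [-0.1,-4.35,-1.3],"hand": 1,"rot": [0,0,0]},
    {"translation": [-0.1,-5.5,-1.45],"hand": 1,"rot": [0,0,0]},
    {"translation": [-0.1,-6.4,-1.5],"hand": 1,"rot": [0,0,0]},
    {"translation": [-0.1,-7.0,-1.5],"hand": 1,"rot": [0,0,0]},
    {"translation": [-0.1,-7.3,-1.5],"hand": 1,"rot": [0,0,0]},
  ],
)

```text
t: 17.23
eef_pos: [0.64, -0.1247, 0.2264]
ee_rot: [-3.14, -0.0, -1.768]
force: [-0.9, -0.1, 5.9]
width: 0.0112
gripper_force: 15.0
```

move_arm(
  rows=[
    {"translation": [0,0,0],"hand": 1,"rot": [0,0,0]},
    {"translation": [0,0,0],"hand": 1,"rot": [0,0,0]},
    {"translation": [0,0,0],"hand": 1,"rot": [0,0,0]},
    {"translation": [0,0,0],"hand": 1,"rot": [0,0,0]},
  ],
)

```text
t: 17.57
eef_pos: [0.6392, -0.1245, 0.2263]
ee_rot: [-3.14, -0.0, -1.768]
force: [-0.7, 0.4, 4.5]
width: 0.0112
gripper_force: 15.0
```

Run:
```python
from h import *
plan([.6400,-.1236,.227],-101.3)
for c in('scene','side'):
    im,d=arm.grab_frame(c)
    im=im[80:280,200:440] if c=='scene' else im[60:260,220:460]
    cv2.imwrite(f'pics/{c}4.png',cv2.resize(im,None,fx=2.5,fy=2.5)[:,:,::-1])
    for l in ('flap_bar','flap_hinge','maul','setter_top','tin','tape','spool'):
        print(c,l,[(np.round(w(c,r['point']),4),round(r['p'],2)) for r in arm.pinpoint(l,c)[:2]])
    P=cloud(c,d).reshape(-1,3);P=P[d.ravel()>0]-[.64,-.1236,.057]
    x=P[:,0]*.981-P[:,1]*.196;y=P[:,0]*.196+P[:,1]*.981;z=P[:,2]
    for a,b in((.02,.05),(.05,.08),(.08,.108)):
        m=(abs(x)<.03)&(abs(y)<.045)&(z>a)&(z<b); print(a,m.sum(),np.median(x[m]) if m.any() else 0)
```

```text
t 17.5667 pos [ 0.63924817 -0.1245221   0.22632897] rot [-1.79932732e+02 -1.57228191e-02 -1.01315110e+02] F [-0.73067428  0.35509384  4.45133706] w 0.011158609200888465 15.00130981206894
shift cm [-0.11 -0.06 -0.07] rot [-0.07 -0.02 -0.02]
scene flap_bar [(array([ 0.6366, -0.1272,  0.2314]), 0.62)]
scene flap_hinge [(array([ 0.6385, -0.1221,  0.0562]), 0.94)]
scene maul []
scene setter_top []
scene tin []
scene tape []
scene spool [(array([ 0.7232,  0.3311, -0.0017]), 0.75), (array([ 6.579e-01, -3.813e-01,  2.000e-04]), 0.64)]
0.02 85 0.006375635344246044
0.05 86 0.006248477083366186
0.08 86 0.005890096961093416
side flap_bar [(array([ 0.6388, -0.1242,  0.2236]), 0.59)]
side flap_hinge [(array([ 0.6422, -0.1196,  0.0593]), 0.85)]
side maul [(array([4.298e-01, 2.708e-01, 2.000e-04]), 0.88), (array([ 0.3668,  0.4632, -0.0014]), 0.66)]
side setter_top [(array([0.606 , 0.011 , 0.1063]), 0.5)]
side tin [(array([ 0.4968, -0.361 ,  0.0025]), 0.71)]
side tape [(array([ 7.249e-01,  3.296e-01, -2.000e-04]), 0.63)]
side spool [(array([ 0.66  , -0.382 , -0.0033]), 0.79), (array([ 0.5516, -0.1047, -0.0007]), 0.52)]
0.02 231 -0.006161943085204214
0.05 236 -0.006533263817532086
0.08 246 -0.006485705003142895
```

View pics/side4.png

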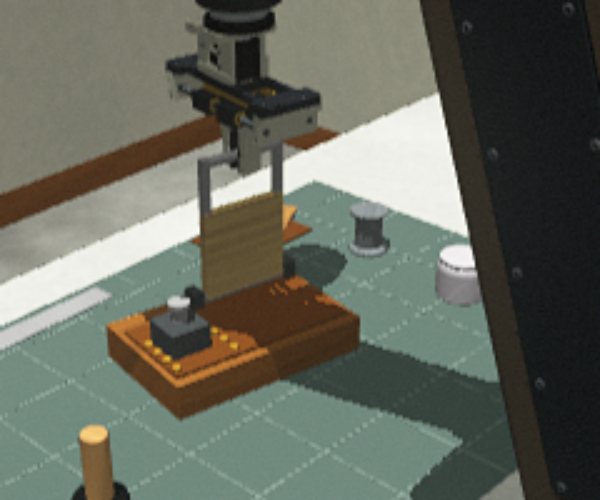

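move_arm(
  rows=[
    {"translation": [0,0,0],"hand": 1,"rot": [0,0,0]},
    {"translation": [0,0,0],"hand": 1,"rot": [0,0,0]},
    {"translation": [0,0,0],"hand": 1,"rot": [0,0,0]},
    {"translation": [0,0,0],"hand": 1,"rot": [0,0,0]},
  ],
)

```text
t: 18.7
eef_pos: [0.6392, -0.1245, 0.2263]
ee_rot: [-3.14, -0.0, -1.768]
force: [-0.5, -0.9, 4.9]
width: 0.0114
gripper_force: 15.0
```

```bash
python3 -c "
from station import arm
print(arm.job_done())"
```

```text
the job is handed in; nothing more can be done
None
```

I handed the job in at about 18.7 s with the pin driven to its stop, the maul standing released on the bench, and the flap held by its crossbar within about 0.01 rad of upright by the depth images; the station returned no verdict.

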